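Tip the onions out of the green pail

TASK

Take the green pail by its bail and stand it upright on the dark wooden stand of the sorting tray. Then lean the bail forward over the orange stop strip and pull it on and down, so that the pail tips over its bottom rim and both onions roll out into the white trough. Leave the pail lying on its side with its mouth in the trough, and the onions out of it, in the trough.

Things in the scene. Friction and masses are not known exactly. Their poses are not given: they have to be found in the camera images.
- green_pail_mid (a point): Centre of the green metal pail (on its axis, half-way up): 115 mm high, 84 mm wide at the bottom, 104 mm at the rim, 3 mm wall, about 0.3 kg. It stands upright on the table (underside 57.5 mm below this point) with two onions in it. z: its axis towards the mouth; y: the bail's hinge line. A like blue pail holding a lime is a bystander; they may stand in either place.
- green_pail_grip (a point): Centre of the green pail's bail grip: wooden bar 12 mm thick, 60 mm long along y, turning freely on the wire. z: from the bail's hinge line to the grip, 90 mm; the hinge line is 106 mm above the underside. Wire arch 118 mm wide; slightly stiff hinge: starts within 0.2 rad of upright, stays where left, swings 1.9 rad each way. Lifted, the pail hangs level; lean the bail well forward before pulling.
- tray: Fixed tray, 400 x 220 mm. Origin on the table, under the front edge of its dark wooden stand, midway across; x: tipping direction, z up. Stand: x -140 to 0 mm, y within 110, top 35 mm high. Orange stop strip on it: x -10 to 0, top 41 mm high, full width; the pail's bottom rim braces on it. White trough: x 0 to 254, y within 104, floor 5 mm high, 4 mm ribs at x 130, 170, 210, walls 30 mm high.
- onion_a_mid (a point): Centre of a small onion: copper brown, round, 38 mm across, 35 g; starts in the green pail.
- onion_b_mid (a point): Centre of the second onion, the same as the first; starts in the green pail.
There are look-alikes about, which are no part of the job. What is shaped like the part that bears green_pail_mid but yellow is not meant. Leave any yellow look-alike of the part that bears onion_a_mid alone.

How it is judged:
By the outcome, as a careful person would: the job done as asked, in the order asked, and still so for the second after the job is handed in, with the robot touching nothing.
It also fails if it takes over 59 s, if anything falls off the work surface, if the arm or the gripper's body presses on something with over 40 N, if the wrist force passes 120 N, or if a joint passes its speed limit or range.

ROBOT

A 6-joint arm with a two-finger parallel gripper is mounted at the origin on the work surface. World frame = base frame: x ahead of the robot, y to its left, z up, the work surface at z = 0. Lengths are in m, angles in degrees, forces in N, time in s.
With the tool pointing down it reaches from about 0.35 to 0.875 m from the base axis. Payload 4.2 kg.
Tool frame: the origin (TCP) lies midway between the tips of the shut fingers; the grasp point (between the pads) lies 19 mm behind it; z points along the fingers, y is the direction in which the jaws open and shut (so a half turn about z gives the same grasp; the last joint's range is limited). The gripper opens to 87 mm and grips with 3 to 60 N. Pads are 19 mm wide; open, the fingers measure 117 mm over their backs; the gripper's body (75 mm by 190 mm) begins 51 mm behind the grasp point.
Start: joints at [86.322, 22.042, 0.453, 0, -68.411, -14.817], TCP at [0.198, 0.593, 0.223] pointing down, gripper open.
Joint ranges: [-179.83, 179.83], [-69.29, 118.12], [-61.27, 80.66], [-181.25, 117.63], [-171.15, -9.14], [-177.46, 177.46]. Speed limits (degrees/s): [159.86, 159.86, 180, 180, 180, 180].

INTERFACE

Orientations are given as a 3x3 rotation matrix whose columns are the frame's x, y, z axes.
In Python, from station import r gives the robot as it stands.
- The arm moves only by the tool carry_out, never from a script. Its argument "steps" is a list of rows, each a list of 2 entries, a list of its own where there are three numbers: the shift along the tool's x, y, z in cm, then the turn about the tool's z in degrees. In form: [[[x, y, z], twist], ...]. A call has 1 to 20 rows; each row is the pose to reach, as a shift and turn from the pose measured when the call began, along the tool's axes at that moment; what a row does not reach only later rows make up. A row lasts 1/10 s, in which the tool goes at most 50 mm and 8.59 degrees, less where a joint would pass 70% of its speed; a pose out of reach is approached as far as the arm can. A call with a gripper value outside its range is refused whole. "gripper" is the gripper's target within -1 to 1 (fully open at 1, half-way at 0, shut at -1), set as the call begins (left out, the last holds). The fingers move at their own pace and stop on an object; the grip force is fixed at half the most. Time passes only in rows, so rows that repeat a pose let the fingers close. It gives the time, the measured TCP pose, the force and the opening at its end, in the units of the state.
- r.sense(): the state, without advancing time (a new reading comes with each control period).
- r.capture(name): name is "scene" or "top" or "wrist"; returns the picture (420x560x3 uint8, red, green, blue); there is no depth.
- r.calibration(name): a dict with "camera_matrix" (3x3 intrinsics, pixels), "world_from_camera" (4x4, takes a point from camera to world coordinates). Camera axes: x right, y up, looking along -z (the intrinsics and any distortion apply to the point x, -y, -z); pixel columns grow to the right and rows downward; lengths in m; the calibration is good to about 2 mm. A picture is of the moment at which its call begins: read the wrist's pose just before it. calibration takes no time and is no camera call; for the wrist camera it gives the pose at the moment of the call.
- r.finish_job(): hands the job in, once; it reports no verdict.
Trained networks look in the newest picture that a camera, given by its name, has taken for a name from the list of things; names that differ only in an ending like _2 or _b are one class to them, and where a whole thing is asked for, a point or a joint stands for the part that bears it (a point fixed in the world has none). Each returns a list of dicts, best first, with "confidence" (0 to 1); they miss things now and then, are a little off and sometimes report something else, mostly with a low value. They report only what shows in the picture. A call takes as long as a camera call. They do not tell look-alikes from the thing itself.
- r.cut_out(camera, target): "pixels" (420x560 bool, what is visible of it).
- r.place_of(camera, target): "centre" ([x, y, z] in m, in world coordinates, good to about 4 mm: a listed point, or the origin of a listed thing).
The state is a dict: "time_s": time; "joints": joint angles; "joint_velocities": joint speeds; "effort": joint torques, N m; "tcp_pos": TCP position; "ee_rot": TCP orientation; "wrist_force": force on the tool from outside, world axes, zero at the start; "moment": the same for the moment, N m; "gripper_width": opening from 0.0 (shut) to 1.0 (fully open).
Only numpy, scipy, OpenCV 4.12 (cv2) and the standard library are available. Lean on these libraries where they do the work, as an engineer would, in place of code of your own. Each camera call takes 0.05 s, during which the arm holds its last target. There are 200 camera calls.

## Working session

There is one attempt and no reset: what is moved stays moved. The work goes in short steps, Python scripts to look and compute and a tool call to move; the robot and the scene stay as the last step left them, time stands still between calls to the robot, and variables do not carry over. Pictures are saved under pics/ and viewed, about 8 in all and at most 12, crops included, and the job is handed in when it is done.

Besides the shell and the picture viewer there is one more tool, called after ">>>" by a JSON object that holds its "api" and its "payload". carry_out: Moves the arm, as the interface text tells. Its arguments: {"type":"object","properties":{"steps":{"type":"array","items":{"type":"array"}},"gripper":{"type":"number"}},"required":["steps"]}

```bash
mkdir -p pics
python3 - <<'E'
from station import r
import cv2,numpy as np
s=r.sense();print(s['time_s'],s['tcp_pos'],np.round(s['ee_rot'],3).tolist(),s['gripper_width'])
ims={}
for c in("scene","top"):
    ims[c]=r.capture(c); cv2.imwrite(f'pics/{c}0.png',ims[c][:,:,::-1])
    for t in("green_pail_mid","green_pail_grip","tray","onion_a_mid"):
        print(c,t,[(np.round(d['centre'],3).tolist(),round(d['confidence'],2)) for d in r.place_of(c,t)])
    k=r.calibration(c);print(k['camera_matrix'],np.round(k['world_from_camera'],3).tolist())
E
```

```text
0.0 [0.1980579  0.59217002 0.2214948 ] [[0.948, -0.317, -0.001], [-0.317, -0.948, -0.002], [0.0, 0.002, -1.0]] 1.00063013911643
scene green_pail_mid [([0.633, 0.163, 0.057], 0.84), ([0.614, 0.33, 0.056], 0.82)]
scene green_pail_grip [([0.635, 0.163, 0.193], 0.76), ([0.616, 0.328, 0.195], 0.64)]
scene tray [([0.509, -0.104, 0.003], 0.9)]
scene onion_a_mid []
[[543.10701657   0.         269.12822978]
 [  0.         543.10701657 207.39477089]
 [  0.           0.           1.        ]] [[-0.01, -0.555, 0.832, 1.322], [1.0, -0.018, -0.0, 0.094], [0.015, 0.832, 0.555, 0.679], [0.0, 0.0, 0.0, 1.0]]
top green_pail_mid [([0.614, 0.322, 0.054], 0.9), ([0.634, 0.162, 0.058], 0.75)]
top green_pail_grip [([0.636, 0.168, 0.194], 0.97), ([0.613, 0.327, 0.196], 0.72)]
top tray [([0.519, -0.102, 0.003], 0.74), ([0.636, 0.165, 0.197], 0.27)]
top onion_a_mid [([0.631, 0.144, 0.023], 0.71), ([0.51, 0.197, 0.018], 0.65)]
[[409.53118489   0.         282.07893237]
 [  0.         409.53118489 209.310503  ]
 [  0.           0.           1.        ]] [[-0.03, 0.995, -0.096, 0.461], [-0.999, -0.032, -0.021, 0.075], [-0.024, 0.095, 0.995, 0.829], [0.0, 0.0, 0.0, 1.0]]
```

View pics/scene0.png

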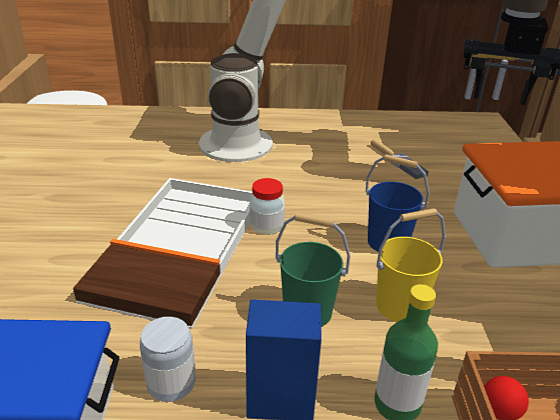

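View pics/top0.png

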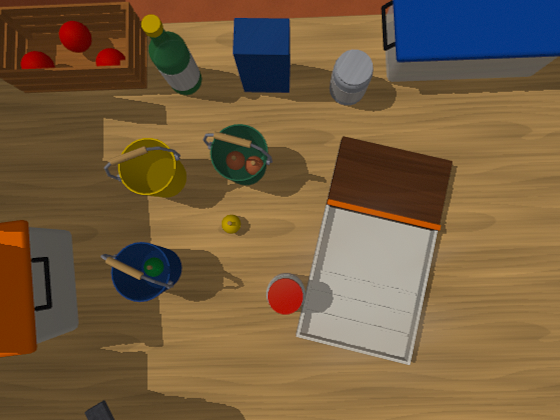

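Top view: green pail at (240,155), beside yellow (148,168) and blue (142,272). In the scene view they are green (311,285), yellow (408,280) and blue (393,215). Onions show in the green pail at (235,161) and (253,165). The yellow onion at (231,224) is a look-alike. The tray's strip runs (329,204)-(440,227), and its trough points towards the robot. My choice is the green pail at about (0.634, 0.163); next I'll measure the bar and strip directions.

```bash
cat > h.py <<'E'
from station import r
import cv2,numpy as np
def ray(c,uv,z,k=None):
    k=k or r.calibration(c);T=k['world_from_camera'];d=np.linalg.inv(k['camera_matrix'])@np.array([uv[0],uv[1],1.])
    d=T[:3,:3]@(d*[1,-1,-1]);o=T[:3,3];return o+d*(z-o[2])/d[2]
def line(c,mask,z,k=None):
    "centre and long direction (deg) of a mask seen at height z, with its length"
    v,u=np.nonzero(mask);P=np.array([ray(c,p,z,k)[:2] for p in zip(u,v)])
    m=P.mean(0);w,V=np.linalg.eigh(np.cov((P-m).T));d=V[:,1];t=(P-m)@d
    return m+d*(t.max()+t.min())/2,np.degrees(np.arctan2(d[1],d[0]))%180,np.ptp(t)
def strip(im):
    h=cv2.cvtColor(im,cv2.COLOR_RGB2HSV);return cv2.inRange(h,(5,190,150),(15,255,255))>0
def tcp(s=None):
    s=s or r.sense();R=np.array(s['ee_rot'])
    return np.array(s['tcp_pos']),R
def shift(target_tcp,yaw_y=None):
    p,R=tcp();d=R.T@(np.array(target_tcp)-p)*100
    y=np.degrees(np.arctan2(R[1,1],R[0,1]));tw=None if yaw_y is None else -((yaw_y-y+180)%360-180)
    return np.round(d,2),tw
E
python3 - <<'E'
from h import *
im=r.capture("top")
m=strip(im);m[:190]=0;m[240:]=0;m[:,:320]=0;m[:,450:]=0
print('strip',line("top",m,.041))
for d in r.cut_out("top","green_pail_grip"):
    M=d['pixels'];v,u=np.nonzero(M);print(d['confidence'],u.mean(),v.mean(),M.sum(),line("top",M,.195))
crop=im[100:260,180:460];o=crop.copy();o[m[100:260,180:460]]=[0,0,255]
cv2.imwrite('pics/crop.png',cv2.resize(o,None,fx=2.8,fy=2.8,interpolation=cv2.INTER_CUBIC)[:,:,::-1])
p,R=tcp();print(p,shift([.635,.166,.30],164))
E
```

```text
strip (array([ 0.52109943, -0.10291658]), np.float64(74.7992490782799), np.float64(0.2188913671674158))
0.85 127.87813620071685 156.7168458781362 279 (array([0.61395974, 0.33007125]), np.float64(115.11561850738907), np.float64(0.07983703263313557))
0.74 234.7465181058496 140.60724233983288 359 (array([0.63160633, 0.15316374]), np.float64(72.01037955593378), np.float64(0.10946799393331136))
[0.19820777 0.59269899 0.22254409] (array([54.96, 26.61, -7.75]), np.float64(87.50555170414935))
```

View pics/crop.png

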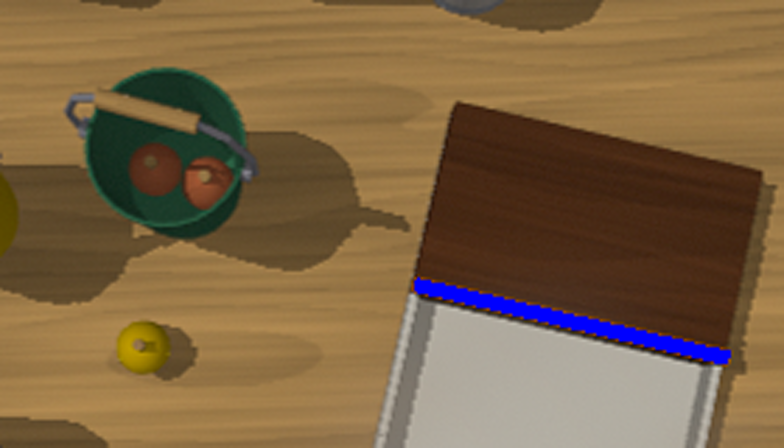

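The marked strip is the orange stop (219 mm long against 220 given), and the pail with two brown onions is the green one. Tray origin is about (0.516, -0.102) with its x axis at yaw 165°. The bar's yaw is about 73°, so I want tool y at 163°. I'll lift first, then move across.

>>> {"api": "carry_out", "payload": {"steps": [[[0, 0, -4], 0], [[0, 0, -8], 0], [[4, 2, -8], 8], [[8, 4, -8], 16], [[12, 6, -8], 24], [[16, 8, -8], 32], [[20, 10, -8], 40], [[24, 12, -8], 48], [[28, 14, -8], 56], [[32, 16, -8], 64], [[36, 18, -8], 72], [[40, 20, -8], 80], [[44, 22, -8], 87], [[48, 23.5, -8], 87], [[51, 25, -8], 87], [[54, 26.3, -8], 87], [[55, 26.6, -8], 87], [[55, 26.6, -8], 87], [[55, 26.6, -8], 87], [[55, 26.6, -8], 87]], "gripper": 1}}

```text
time_s: 2.6
tcp_pos: [0.6347, 0.167, 0.3029]
ee_rot: [[-0.266, -0.964, 0.0], [-0.964, 0.266, 0.0], [-0.0, -0.0, -1.0]]
wrist_force: [0.4, 0.2, -0.9]
gripper_width: 0.999
```

Run:
```python
from h import *
s=r.sense();print(s['time_s'],s['joints'])
k=r.calibration("wrist");im=r.capture("wrist");cv2.imwrite('pics/w1.png',im[:,:,::-1])
for t in("green_pail_mid","green_pail_grip"):
    print(t,[(np.round(d['centre'],3).tolist(),round(d['confidence'],2)) for d in r.place_of("wrist",t)])
for d in r.cut_out("wrist","green_pail_grip"):
    M=d['pixels'];v,u=np.nonzero(M);print(d['confidence'],u.mean(),v.mean(),M.sum(),line("wrist",M,.195,k))
print(tcp(),np.round(k['world_from_camera'],3).tolist())
```

```text
2.6 [ 2.88270969e+01  2.29945453e+01  1.32752257e+01 -1.25997139e-02
 -8.02623153e+01 -4.42333605e+01]
green_pail_mid [([0.614, 0.33, 0.054], 0.87), ([0.63, 0.163, 0.058], 0.64)]
green_pail_grip [([0.632, 0.16, 0.195], 0.61)]
0.79 278.08998646820027 195.22259810554803 1478 (array([0.63251293, 0.15332566]), np.float64(72.97522205463872), np.float64(0.10285178798127081))
0.68 318.94117647058823 322.9 170 (array([0.62938994, 0.27104419]), np.float64(96.03778261031168), np.float64(0.030901663464995822))
(array([0.63489124, 0.16677814, 0.3030021 ]), array([[-2.65809737e-01, -9.64025394e-01,  4.72515869e-04],
       [-9.64025403e-01,  2.65809906e-01,  3.39967298e-04],
       [-4.53336507e-04, -3.65150683e-04, -9.99999831e-01]])) [[-0.964, -0.257, -0.069, 0.617], [0.266, -0.933, -0.244, 0.1], [-0.001, -0.253, 0.967, 0.464], [0.0, 0.0, 0.0, 1.0]]
```

View pics/w1.png

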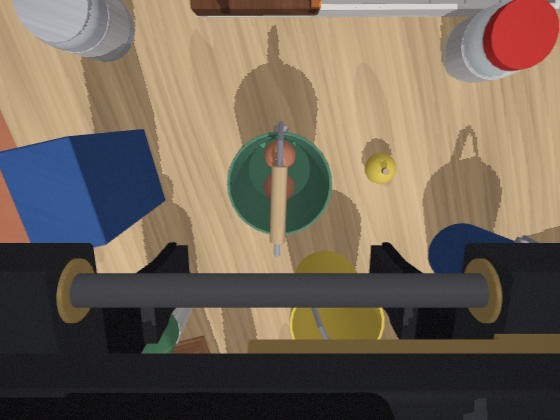

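Wrist view: the bar runs (280,167)-(277,243) over the green pail, centre about (278,205), aligned with the jaws. The yellow pail is below it and the yellow onion is at (380,168).

Run:
```python
from h import *
a=ray("wrist",(280,167),.197);b=ray("wrist",(277.5,243),.197);print(a,b,(a+b)/2,np.linalg.norm(a-b))
c=(a+b)/2; print(shift([c[0],c[1],.195-.019]))
p,R=tcp(); print(np.degrees(np.arctan2(*(a-b)[[1,0]])), R.T@(a-b))
```

```text
[0.62642657 0.13513123 0.197     ] [0.64411463 0.19207398 0.197     ] [0.6352706  0.16360261 0.197     ] 0.05962670776024228
(array([ 0.3 , -0.12, 12.7 ]), None)
-107.25629390243235 [ 5.95959166e-02  1.91578464e-03 -2.77165594e-05]
```

>>> {"api": "carry_out", "payload": {"steps": [[[0.3, -0.1, 3], 2], [[0.3, -0.1, 6], 2], [[0.3, -0.1, 9], 2], [[0.3, -0.1, 11], 2], [[0.3, -0.1, 12.2], 2], [[0.3, -0.1, 12.7], 2], [[0.3, -0.1, 12.7], 2], [[0.3, -0.1, 12.7], 2]]}}

```text
time_s: 3.6
tcp_pos: [0.6358, 0.164, 0.1774]
ee_rot: [[-0.299, -0.954, 0.003], [-0.954, 0.299, 0.001], [-0.002, -0.002, -1.0]]
wrist_force: [0.3, 0.2, -0.8]
gripper_width: 0.996
```

>>> {"api": "carry_out", "payload": {"steps": [[[0, 0, 0], 0], [[0, 0, 0], 0], [[0, 0, 0], 0], [[0, 0, 0], 0], [[0, 0, 0], 0], [[0, 0, 0], 0], [[0, 0, 0], 0], [[0, 0, 0], 0]], "gripper": -1}}

```text
time_s: 4.4
tcp_pos: [0.6359, 0.164, 0.1773]
ee_rot: [[-0.299, -0.954, 0.003], [-0.954, 0.299, 0.001], [-0.002, -0.002, -1.0]]
wrist_force: [-0.5, 0.7, 0.2]
gripper_width: 0.357
```

>>> {"api": "carry_out", "payload": {"steps": [[[0, 0, -0.5], 0], [[0, 0, -1], 0], [[0, 0, -2], 0], [[0, 0, -3.5], 0], [[0, 0, -5], 0], [[0, 0, -6.5], 0], [[0, 0, -8], 0], [[0, 0, -8.5], 0], [[0, 0, -8.5], 0]]}}

```text
time_s: 5.3
tcp_pos: [0.6356, 0.1641, 0.2628]
ee_rot: [[-0.299, -0.954, 0.003], [-0.954, 0.299, 0.002], [-0.003, -0.003, -1.0]]
wrist_force: [-0.9, 0.5, -4.8]
gripper_width: 0.124
```

Run:
```python
from h import *
im=r.capture("scene");cv2.imwrite('pics/s1.png',im[:,:,::-1])
s=r.sense();print(s['time_s'],s['wrist_force'],s['gripper_width'],np.round(s['joints'],1))
th=np.radians(165);ex=np.array([np.cos(th),np.sin(th),0]);ey=np.array([-ex[1],ex[0],0])
O=np.array([.5163,-.1016,0])
print('target',O-.06*ex, shift(list((O-.06*ex)[:2])+[.262],165))
```

```text
5.35 [-0.35456114  0.42056426 -4.43336637] 0.1258437571870405 [ 28.6  23.8   8.8  -0.  -74.9 -46. ]
target [ 0.57425555 -0.11712914  0.        ] (array([28.65, -2.59, -0.07]), np.float64(-2.407548800442754))
```

View pics/s1.png

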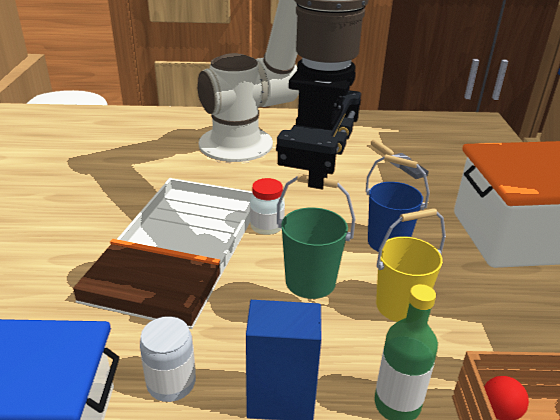

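The green pail hangs from the bar at (313,250), force 4.4 N, opening 11 mm, so it is held. Next I carry it over the stand with its axis at tray x = -60 mm.

>>> {"api": "carry_out", "payload": {"steps": [[[0.3, 0, 0], 0], [[1.2, -0.1, 0], -0.1], [[2.7, -0.2, 0], -0.2], [[4.7, -0.4, 0], -0.4], [[7, -0.6, 0], -0.6], [[9.5, -0.8, 0], -0.8], [[12, -1.1, 0], -1], [[14.5, -1.3, 0], -1.2], [[17, -1.5, 0], -1.4], [[19.5, -1.8, 0], -1.6], [[22, -2, 0], -1.8], [[24.2, -2.2, 0], -2], [[26, -2.4, 0], -2.2], [[27.3, -2.5, 0], -2.3], [[28.2, -2.6, 0], -2.4], [[28.6, -2.6, 0], -2.4], [[28.6, -2.6, 0], -2.4], [[28.6, -2.6, 0], -2.4], [[28.6, -2.6, 0], -2.4], [[28.6, -2.6, 0], -2.4]]}}

```text
time_s: 7.35
tcp_pos: [0.5746, -0.1162, 0.2612]
ee_rot: [[-0.258, -0.966, 0.002], [-0.966, 0.258, 0.001], [-0.002, -0.001, -1.0]]
wrist_force: [-0.3, 0.3, -3.4]
gripper_width: 0.125
```

Run:
```python
from h import *
s=r.sense();print(s['time_s'],s['wrist_force'],s['tcp_pos'])
th=np.radians(165);ex=np.array([np.cos(th),np.sin(th),0]);ey=np.array([-ex[1],ex[0],0])
O=np.array([.5163,-.1016,0])
for c in("scene","wrist"):
    im=r.capture(c);cv2.imwrite(f'pics/{c}2.png',im[:,:,::-1])
    for t in("green_pail_mid","green_pail_grip","tray"):
        for d in r.place_of(c,t):
            p=np.array(d['centre']);print(c,t,np.round(p,3),round(d['confidence'],2),'tray xy',np.round([(p-O)@ex,(p-O)@ey],3))
m=strip(im);print(m.sum())
```

```text
7.35 [-0.31960723  0.26110372 -3.41756607] [ 0.57461543 -0.11615673  0.2612136 ]
scene green_pail_mid [ 0.574 -0.114  0.129] 0.61 tray xy [-0.059 -0.003]
scene green_pail_mid [0.612 0.331 0.055] 0.61 tray xy [ 0.019 -0.442]
scene green_pail_grip [ 0.579 -0.114  0.265] 0.68 tray xy [-0.064 -0.004]
scene green_pail_grip [0.618 0.327 0.196] 0.59 tray xy [ 0.013 -0.44 ]
scene tray [ 0.509 -0.102  0.002] 0.59 tray xy [0.006 0.002]
wrist green_pail_mid [ 0.572 -0.117  0.132] 0.96 tray xy [-0.058  0.   ]
wrist green_pail_grip [ 0.575 -0.12   0.266] 0.59 tray xy [-0.061  0.003]
wrist tray [ 0.513 -0.101 -0.002] 0.84 tray xy [0.003 0.   ]
0
```

View pics/wrist2.png

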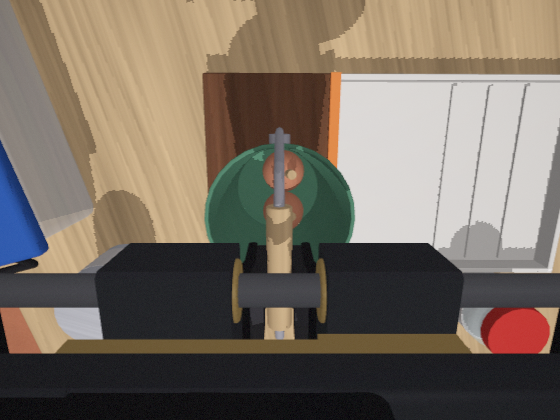

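Run:
```python
from h import *
th=np.radians(165);ex=np.array([np.cos(th),np.sin(th),0]);ey=np.array([-ex[1],ex[0],0])
O=np.array([.5163,-.1016,0])
for n,uv,z in(("strip rear",(334,76),.041),("strip rear",(328,163),.041),("strip front",(341,76),.041),("stand rear corner",(205,73),.035),("trough far in",(536,262),.03),("trough near",(545,262),.03)):
    p=ray("wrist",uv,z);print(n,np.round([(p-O)@ex*1e3,(p-O)@ey*1e3],1))
```

```text
strip rear [ -6.8 106.9]
strip rear [-9.7 20.5]
strip front [  0.2 106.9]
stand rear corner [-136.   110.4]
trough far in [237.7 -96. ]
trough near [248.1 -96. ]
```

>>> {"api": "carry_out", "payload": {"steps": [[[0, 0, 0.5], 0], [[0, 0, 1.2], 0], [[0, 0, 2], 0], [[0, 0, 2.6], 0], [[0, 0, 3], 0], [[0, 0, 3.1], 0], [[0, 0, 3.1], 0]]}}

```text
time_s: 8.45
tcp_pos: [0.5745, -0.1167, 0.2302]
ee_rot: [[-0.259, -0.966, 0.001], [-0.966, 0.259, 0.001], [-0.002, -0.001, -1.0]]
wrist_force: [0.3, -0.5, -2.8]
gripper_width: 0.126
```

>>> {"api": "carry_out", "payload": {"steps": [[[0, 0, 0.2], 0], [[0, 0, 0.4], 0], [[0, 0, 0.4], 0]]}}

```text
time_s: 8.75
tcp_pos: [0.5746, -0.1166, 0.2262]
ee_rot: [[-0.259, -0.966, 0.002], [-0.966, 0.259, 0.001], [-0.002, -0.001, -1.0]]
wrist_force: [0.2, 0.4, -3.8]
gripper_width: 0.126
```

>>> {"api": "carry_out", "payload": {"steps": [[[0, 0, 0.2], 0], [[0, 0, 0.3], 0], [[0, 0, 0.3], 0]]}}

```text
time_s: 9.05
tcp_pos: [0.5763, -0.1169, 0.2256]
ee_rot: [[-0.258, -0.966, 0.007], [-0.966, 0.258, 0.0], [-0.002, -0.007, -1.0]]
wrist_force: [-0.3, 0.7, 4.5]
gripper_width: 0.13
```

The pail touches down (force -3.8 to +4.5 N), and the bar sits near the fingertips. I'll open, go down 12 mm and grip again.

>>> {"api": "carry_out", "payload": {"steps": [[[0, 0, -0.3], 0], [[0, 0, -0.3], 0], [[0, 0, -0.3], 0], [[0, 0, -0.3], 0], [[0, 0, 0.3], 0], [[0, 0, 0.8], 0], [[0, 0, 1.1], 0], [[0, 0, 1.1], 0]], "gripper": 0}}

```text
time_s: 9.85
tcp_pos: [0.5759, -0.1169, 0.2137]
ee_rot: [[-0.258, -0.966, 0.005], [-0.966, 0.258, 0.0], [-0.001, -0.005, -1.0]]
wrist_force: [0.7, 0.4, -0.4]
gripper_width: 0.497
```

Run:
```python
from h import *
s=r.sense();print(s['time_s'],s['wrist_force'],s['tcp_pos'],s['gripper_width'],np.round(s['joints'],1))
th=np.radians(165);ex=np.array([np.cos(th),np.sin(th),0]);ey=np.array([-ex[1],ex[0],0])
O=np.array([.5163,-.1016,0])
for c in("scene","wrist"):
    im=r.capture(c);cv2.imwrite(f'pics/{c}3.png',im[:,:,::-1])
    for t in("green_pail_mid","green_pail_grip"):
        for d in r.place_of(c,t):
            p=np.array(d['centre']);print(c,t,np.round(p,3),round(d['confidence'],2),'tray xy',np.round([(p-O)@ex,(p-O)@ey],3))
```

```text
9.85 [ 0.73448461  0.40737291 -0.40425304] [ 0.57588955 -0.11690261  0.21367591] 0.49738016705983334 [  4.3  18.6  -6.    0.  -65.1 -19.3]
scene green_pail_mid [0.615 0.328 0.055] 0.85 tray xy [ 0.016 -0.441]
scene green_pail_mid [ 0.576 -0.116  0.089] 0.81 tray xy [-0.062 -0.001]
scene green_pail_grip [0.615 0.329 0.196] 0.96 tray xy [ 0.016 -0.441]
scene green_pail_grip [ 0.581 -0.114  0.23 ] 0.75 tray xy [-0.065 -0.004]
wrist green_pail_mid [ 0.574 -0.117  0.092] 0.96 tray xy [-0.06 -0.  ]
wrist green_pail_grip [ 0.574 -0.12   0.232] 0.62 tray xy [-0.061  0.003]
```

View pics/scene3.png

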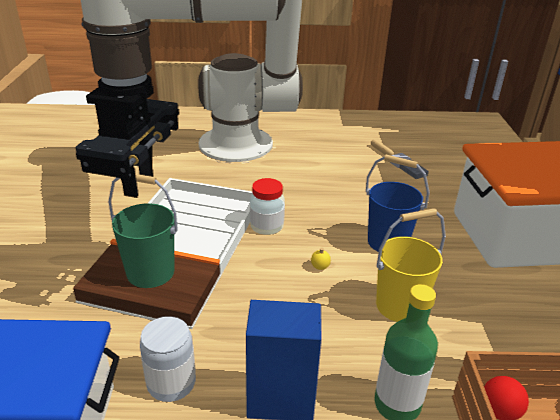

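The pail is upright on the stand at (147,245) in the scene view, with mid z about 0.09 (expected 0.0925). I'll close on the bar and plan the lean and pull.

>>> {"api": "carry_out", "payload": {"steps": [[[0, 0, 0], 0], [[0, 0, 0], 0], [[0, 0, 0], 0], [[0, 0, 0], 0], [[0, 0, 0], 0], [[0, 0, 0], 0]], "gripper": -1}}

```text
time_s: 10.75
tcp_pos: [0.5765, -0.1169, 0.2149]
ee_rot: [[-0.258, -0.966, 0.008], [-0.966, 0.258, 0.0], [-0.002, -0.007, -1.0]]
wrist_force: [-0.1, -0.9, -0.3]
gripper_width: 0.128
```

Run:
```python
import numpy as np
from scipy.interpolate import PchipInterpolator as I
print("lean (y,z cm) from upright")
for f in range(5,96,5):
    a=np.radians(f);print(f,np.round([9*np.sin(a),9*(1-np.cos(a))],2))
th=[0,20,40,60,75,90,105];ph=I(th,[95,95,92,85,73,55,36])
a=np.radians(95);print('pull, from leaned with hinge at -52')
for t in range(0,106,5):
    c,s=np.cos(np.radians(t)),np.sin(np.radians(t));f=np.radians(ph(t))
    h=np.array([-10-42*c+106*s,38+42*s+106*c]);g=h+90*np.array([np.sin(f),np.cos(f)])
    rim=np.array([-10-94*c+115*s,38+94*s+115*c])
    print(t,np.round(g),'grip','body gap x,z',np.round([g[0]-95-rim[0],g[1]+51-rim[1]]),'rel',round(float(ph(t))-t))
from station import r;s=r.sense();print(s['tcp_pos'],s['gripper_width'],s['wrist_force'])
```

```text
lean (y,z cm) from upright
5 [0.78 0.03]
10 [1.56 0.14]
15 [2.33 0.31]
20 [3.08 0.54]
25 [3.8  0.84]
30 [4.5  1.21]
35 [5.16 1.63]
40 [5.79 2.11]
45 [6.36 2.64]
50 [6.89 3.21]
55 [7.37 3.84]
60 [7.79 4.5 ]
65 [8.16 5.2 ]
70 [8.46 5.92]
75 [8.69 6.67]
80 [8.86 7.44]
85 [8.97 8.22]
90 [9. 9.]
95 [8.97 9.78]
pull, from leaned with hinge at -52
0 [ 38. 136.] grip body gap x,z [47. 34.] rel 95
5 [ 47. 139.] grip body gap x,z [46. 30.] rel 90
10 [ 57. 142.] grip body gap x,z [44. 25.] rel 85
15 [ 67. 143.] grip body gap x,z [43. 21.] rel 80
20 [ 76. 144.] grip body gap x,z [40. 17.] rel 75
25 [ 86. 144.] grip body gap x,z [38. 13.] rel 70
30 [ 96. 144.] grip body gap x,z [35. 11.] rel 64
35 [106. 144.] grip body gap x,z [32.  9.] rel 58
40 [116. 143.] grip body gap x,z [29.  8.] rel 52
45 [125. 141.] grip body gap x,z [25.  7.] rel 46
50 [134. 140.] grip body gap x,z [22.  7.] rel 39
55 [143. 137.] grip body gap x,z [17.  7.] rel 32
60 [150. 135.] grip body gap x,z [13.  9.] rel 25
65 [157. 134.] grip body gap x,z [ 8. 13.] rel 17
70 [163. 133.] grip body gap x,z [ 2. 18.] rel 8
75 [168. 132.] grip body gap x,z [-4. 25.] rel -2
80 [170. 132.] grip body gap x,z [-12.  33.] rel -12
85 [171. 132.] grip body gap x,z [-20.  42.] rel -24
90 [170. 132.] grip body gap x,z [-30.  51.] rel -35
95 [167. 130.] grip body gap x,z [-41.  59.] rel -46
100 [162. 127.] grip body gap x,z [-52.  68.] rel -58
105 [156. 124.] grip body gap x,z [-64.  76.] rel -69
[ 0.57645749 -0.11689033  0.21494207] 0.12787629305317602 [-0.13155193 -0.92471176 -0.27597222]
```

>>> {"api": "carry_out", "payload": {"steps": [[[0, 0.8, 0], 0], [[0, 1.6, 0.1], 0], [[0, 2.3, 0.3], 0], [[0, 3.1, 0.5], 0], [[0, 3.8, 0.8], 0], [[0, 4.5, 1.2], 0], [[0, 5.2, 1.6], 0], [[0, 5.8, 2.1], 0], [[0, 6.4, 2.6], 0], [[0, 6.9, 3.2], 0], [[0, 7.4, 3.8], 0], [[0, 7.8, 4.5], 0], [[0, 8.2, 5.2], 0], [[0, 8.5, 5.9], 0], [[0, 8.7, 6.7], 0], [[0, 8.9, 7.4], 0], [[0, 9, 8.2], 0], [[0, 9, 9], 0], [[0, 9, 9.6], 0], [[0, 9, 9.6], 0]]}}

```text
time_s: 12.75
tcp_pos: [0.49, -0.0937, 0.1173]
ee_rot: [[-0.258, -0.966, 0.006], [-0.966, 0.258, 0.0], [-0.002, -0.006, -1.0]]
wrist_force: [1.6, -0.5, -0.5]
gripper_width: 0.124
```

Run:
```python
from h import *
s=r.sense();p=np.array(s['tcp_pos']);print(s['time_s'],s['wrist_force'],p,s['gripper_width'],np.round(s['joints'],1))
th=np.radians(165);ex=np.array([np.cos(th),np.sin(th),0]);ey=np.array([-ex[1],ex[0],0])
O=np.array([.5163,-.1016,0]);print('tcp tray',(p-O)@ex,(p-O)@ey)
im=r.capture("scene");cv2.imwrite('pics/scene4.png',im[:,:,::-1])
for t in("green_pail_mid","green_pail_grip"):
    for d in r.place_of("scene",t):
        q=np.array(d['centre']);print(t,np.round(q,3),round(d['confidence'],2),'tray xy',np.round([(q-O)@ex,(q-O)@ey],3))
cv2.imwrite('pics/crop4.png',cv2.resize(im[120:340,50:300],None,fx=2.4,fy=2.4)[:,:,::-1])
```

```text
12.75 [ 1.58447455 -0.51037237 -0.46438601] [ 0.4899703  -0.09367688  0.11726238] 0.12409816312327074 [  7.9  15.9 -25.7   0.1 -48.  -22.9]
tcp tray 0.027483190869063753 -0.0008385230988144365
green_pail_mid [ 0.575 -0.115  0.092] 0.95 tray xy [-0.06  -0.002]
green_pail_mid [0.615 0.328 0.054] 0.77 tray xy [ 0.016 -0.441]
green_pail_grip [ 0.494 -0.092  0.132] 0.75 tray xy [ 0.024 -0.003]
green_pail_grip [0.615 0.328 0.197] 0.75 tray xy [ 0.016 -0.441]
```

View pics/crop4.png

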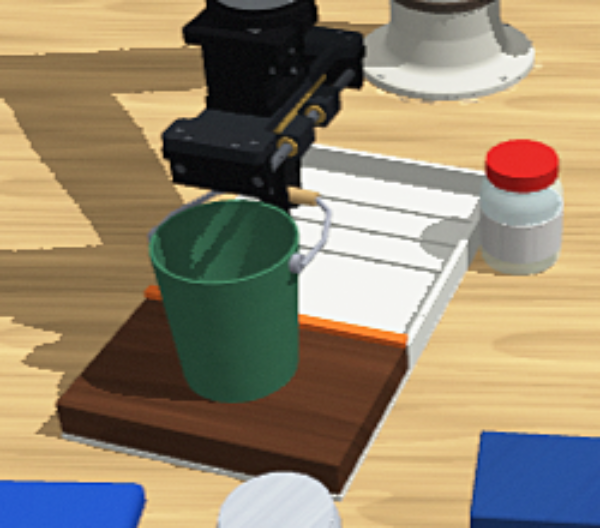

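The bail is leaned forward to horizontal over the strip, and the pail is still upright at tray x = -60. Now I pull along the tipping arc.

>>> {"api": "carry_out", "payload": {"steps": [[[0, 0.3, 0], 0], [[0, 0.6, 0], 0], [[0, 1.0, 0], 0], [[0, 1.5, -0.1], 0], [[0, 2.0, -0.3], 0], [[0, 2.5, -0.4], 0], [[0, 3.0, -0.6], 0], [[0, 3.5, -0.6], 0], [[0, 4.0, -0.7], 0], [[0, 4.4, -0.7], 0], [[0, 4.9, -0.8], 0], [[0, 5.4, -0.8], 0], [[0, 5.9, -0.8], 0], [[0, 5.9, -0.8], 0]]}}

```text
time_s: 14.3
tcp_pos: [0.4323, -0.0784, 0.1258]
ee_rot: [[-0.258, -0.966, 0.007], [-0.966, 0.258, 0.0], [-0.002, -0.006, -1.0]]
wrist_force: [0.7, -0.7, -1.2]
gripper_width: 0.124
```

Run:
```python
from h import *
s=r.sense();p=np.array(s['tcp_pos']);print(s['time_s'],s['wrist_force'],p,s['gripper_width'],np.round(s['joints'],1))
th=np.radians(165);ex=np.array([np.cos(th),np.sin(th),0]);ey=np.array([-ex[1],ex[0],0])
O=np.array([.5163,-.1016,0]);print('tcp tray',(p-O)@ex,(p-O)@ey)
im=r.capture("scene")
for t in("green_pail_mid","green_pail_grip"):
    for d in r.place_of("scene",t):
        q=np.array(d['centre']);print(t,np.round(q,3),round(d['confidence'],2),'tray xy',np.round([(q-O)@ex,(q-O)@ey],3))
cv2.imwrite('pics/crop5.png',cv2.resize(im[120:340,50:300],None,fx=2.4,fy=2.4)[:,:,::-1])
```

```text
14.3 [ 0.68238255 -0.7064167  -1.15710062] [ 0.43229662 -0.07842972  0.12582944] 0.12447479441357734 [ 11.1   9.8 -32.7   0.1 -47.1 -26.1]
tcp tray 0.08713794678159827 -0.0006390913708919851
green_pail_mid [0.615 0.329 0.053] 0.88 tray xy [ 0.016 -0.442]
green_pail_mid [ 0.542 -0.106  0.105] 0.8 tray xy [-0.026 -0.002]
green_pail_grip [0.616 0.327 0.196] 0.96 tray xy [ 0.014 -0.44 ]
green_pail_grip [ 0.435 -0.077  0.142] 0.57 tray xy [ 0.085 -0.003]
```

View pics/crop5.png

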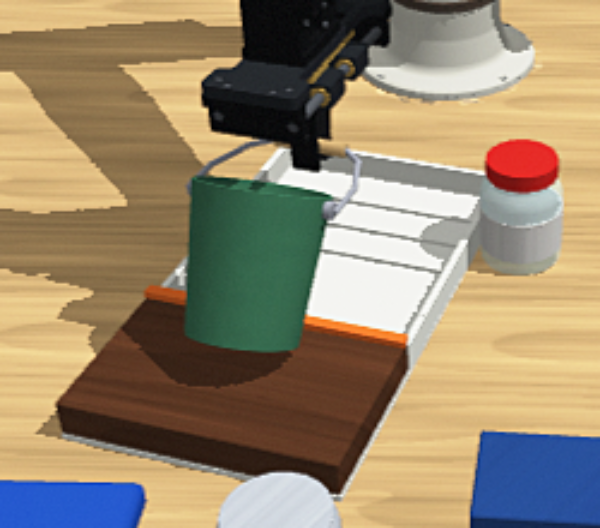

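Tipping goes as planned: mid is at tray x -26, z 105 mm, against a model of -24 and 108 at 25°. I continue to about 70°.

>>> {"api": "carry_out", "payload": {"steps": [[[0, 0.5, 0], 0], [[0, 1.0, 0], 0], [[0, 1.5, 0], 0], [[0, 2.0, 0], 0], [[0, 2.5, 0], 0], [[0, 3.0, 0.1], 0], [[0, 3.4, 0.2], 0], [[0, 3.9, 0.3], 0], [[0, 4.3, 0.3], 0], [[0, 4.8, 0.4], 0], [[0, 5.2, 0.6], 0], [[0, 5.7, 0.7], 0], [[0, 6.0, 0.8], 0], [[0, 6.4, 0.9], 0], [[0, 6.7, 0.9], 0], [[0, 7.1, 1.0], 0], [[0, 7.4, 1.0], 0], [[0, 7.7, 1.1], 0], [[0, 7.7, 1.1], 0]]}}

```text
time_s: 16.35
tcp_pos: [0.3588, -0.0585, 0.1143]
ee_rot: [[-0.258, -0.966, 0.008], [-0.966, 0.258, 0.0], [-0.002, -0.007, -1.0]]
wrist_force: [0.0, 0.3, -2.4]
gripper_width: 0.126
```

Run:
```python
from h import *
s=r.sense();p=np.array(s['tcp_pos']);print(s['time_s'],s['wrist_force'],p,s['gripper_width'],np.round(s['joints'],1))
th=np.radians(165);ex=np.array([np.cos(th),np.sin(th),0]);ey=np.array([-ex[1],ex[0],0])
O=np.array([.5163,-.1016,0]);print('tcp tray',(p-O)@ex,(p-O)@ey)
im=r.capture("scene")
for t in("green_pail_mid","green_pail_grip","onion_a_mid"):
    for d in r.place_of("scene",t):
        q=np.array(d['centre']);print(t,np.round(q,3),round(d['confidence'],2),'tray xy',np.round([(q-O)@ex,(q-O)@ey],3))
cv2.imwrite('pics/crop6.png',cv2.resize(im[120:340,50:300],None,fx=2.4,fy=2.4)[:,:,::-1])
```

```text
16.35 [ 0.03685181  0.295609   -2.40417459] [ 0.35878934 -0.05854993  0.11432705] 0.1262435113625462 [ 16.9   3.2 -43.    0.2 -43.4 -32. ]
tcp tray 0.1632857905232074 -0.0008164187683124269
green_pail_mid [0.612 0.331 0.054] 0.95 tray xy [ 0.019 -0.442]
green_pail_mid [ 0.458 -0.084  0.07 ] 0.77 tray xy [ 0.061 -0.002]
green_pail_grip [0.616 0.328 0.195] 0.75 tray xy [ 0.015 -0.44 ]
green_pail_grip [ 0.361 -0.058  0.129] 0.62 tray xy [ 0.161 -0.002]
onion_a_mid [0.51  0.197 0.017] 0.64 tray xy [ 0.084 -0.287]
```

View pics/crop6.png

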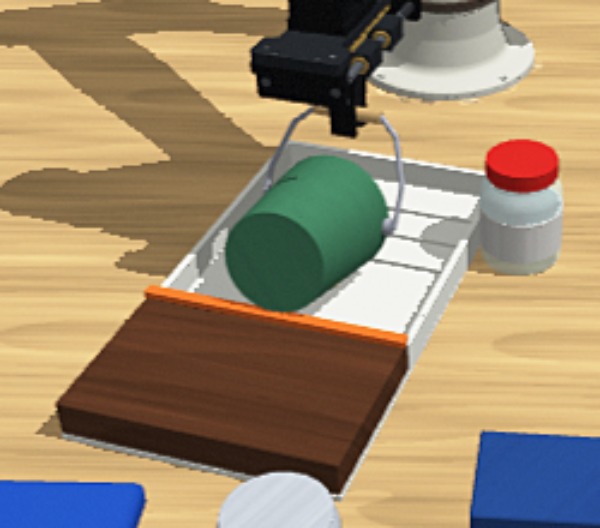

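The pail is over, mouth at (370,190) in the crop, and bottom still about at the strip; the bail still carries some weight. I'll ease it down and a little back so it rests by itself.

>>> {"api": "carry_out", "payload": {"steps": [[[0, -0.1, 0.2], 0], [[0, -0.2, 0.4], 0], [[0, -0.3, 0.6], 0], [[0, -0.5, 0.8], 0], [[0, -0.7, 0.9], 0], [[0, -0.7, 0.9], 0], [[0, -0.7, 0.9], 0], [[0, -0.7, 0.9], 0]]}}

```text
time_s: 17.35
tcp_pos: [0.3614, -0.0615, 0.1063]
ee_rot: [[-0.258, -0.966, -0.003], [-0.966, 0.258, -0.002], [0.003, 0.002, -1.0]]
wrist_force: [-14.9, 3.5, 23.4]
gripper_width: 0.119
```

```bash
cat > look.py <<'E'
from h import *
import sys
n=sys.argv[1]
s=r.sense();p=np.array(s['tcp_pos']);print(s['time_s'],np.round(s['wrist_force'],2),p,s['gripper_width'])
th=np.radians(165);ex=np.array([np.cos(th),np.sin(th),0]);ey=np.array([-ex[1],ex[0],0])
O=np.array([.5163,-.1016,0])
ims=[]
for c in("scene","top"):
  im=r.capture(c);ims.append(im)
  for t in("green_pail_mid","green_pail_grip","onion_a_mid"):
    for d in r.place_of(c,t):
        q=np.array(d['centre'])
        if q[1]<.15: print(c,t,np.round(q,3),round(d['confidence'],2),'tray xy',np.round([(q-O)@ex,(q-O)@ey],3))
a=cv2.resize(ims[0][120:330,60:270],(400,400));b=cv2.resize(ims[1][130:380,250:500],(400,400))
cv2.imwrite(f'pics/{n}.png',np.hstack([a,b])[:,:,::-1])
E
python3 look.py e1
```

```text
17.35 [-14.88   3.48  23.4 ] [ 0.36143971 -0.06152213  0.10634503] 0.11893345241623261
scene green_pail_mid [ 0.453 -0.085  0.068] 0.64 tray xy [0.065 0.   ]
scene green_pail_grip [ 0.364 -0.059  0.132] 0.82 tray xy [ 0.158 -0.002]
top green_pail_mid [ 0.453 -0.084  0.068] 0.58 tray xy [ 0.065 -0.001]
top green_pail_grip [ 0.362 -0.058  0.134] 0.63 tray xy [ 0.16  -0.002]
top onion_a_mid [ 0.515 -0.102  0.002] 0.64 tray xy [0.001 0.001]
```

View pics/e1.png

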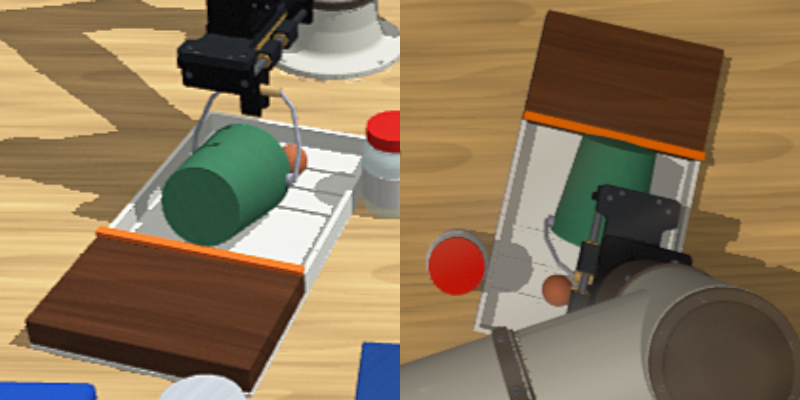

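One onion is out at (557,290) in the right half, and the pail rests by itself (mid tray x 65, z 68 mm). The gripper is pushing with about 27 N, so I back off, release and rise.

>>> {"api": "carry_out", "payload": {"steps": [[[0, 0.2, -0.2], 0], [[0, 0.4, -0.4], 0], [[0, 0.5, -0.5], 0], [[0, 0.5, -0.5], 0]]}}

```text
time_s: 18.15
tcp_pos: [0.3568, -0.0601, 0.1113]
ee_rot: [[-0.258, -0.966, -0.002], [-0.966, 0.258, -0.002], [0.003, 0.002, -1.0]]
wrist_force: [0.5, 1.2, -2.2]
gripper_width: 0.117
```

>>> {"api": "carry_out", "payload": {"steps": [[[0, 0, 0], 0], [[0, 0, 0], 0], [[0, 0, 0], 0], [[0, 0, 0], 0], [[0, 0, 0], 0], [[0, 0, -0.5], 0], [[0, 0, -1.5], 0], [[0, 0, -3], 0], [[0, 0, -5], 0], [[0, 0, -7], 0], [[0, 0, -9], 0], [[0, 0, -11], 0], [[0, 0, -12], 0], [[0, 0, -12], 0]], "gripper": 0.3}}

```text
time_s: 19.55
tcp_pos: [0.3578, -0.0597, 0.2326]
ee_rot: [[-0.258, -0.966, 0.001], [-0.966, 0.258, -0.001], [0.001, -0.001, -1.0]]
wrist_force: [0.2, 0.1, -0.1]
gripper_width: 0.647
```

>>> {"api": "carry_out", "payload": {"steps": [[[-4, 0, 0], 0], [[-8, 0, 0], 0], [[-12, 0, 0], 0], [[-16, -1, 0], 0], [[-20, -2, 0], 0], [[-24, -3, 0], 0], [[-28, -4, 0], 0], [[-32, -5, 0], 0], [[-33, -5, 0], 0], [[-33, -5, 0], 0]]}}

```text
time_s: 20.55
tcp_pos: [0.491, 0.247, 0.2301]
ee_rot: [[-0.257, -0.966, -0.002], [-0.966, 0.257, -0.004], [0.004, 0.001, -1.0]]
wrist_force: [-0.6, -0.9, -0.5]
gripper_width: 0.649
```

```bash
python3 look.py e2
```

```text
20.55 [-0.65 -0.88 -0.48] [0.49098534 0.24697283 0.23007378] 0.6487935628874029
scene green_pail_mid [ 0.452 -0.083  0.054] 0.56 tray xy [ 0.067 -0.002]
scene green_pail_grip [ 0.361 -0.058  0.135] 0.62 tray xy [ 0.161 -0.002]
top green_pail_mid [ 0.451 -0.084  0.052] 0.96 tray xy [ 0.068 -0.   ]
top green_pail_grip [ 0.356 -0.055  0.135] 0.94 tray xy [ 0.167 -0.003]
top onion_a_mid [ 0.329 -0.079  0.024] 0.68 tray xy [0.187 0.027]
```

View pics/e2.png

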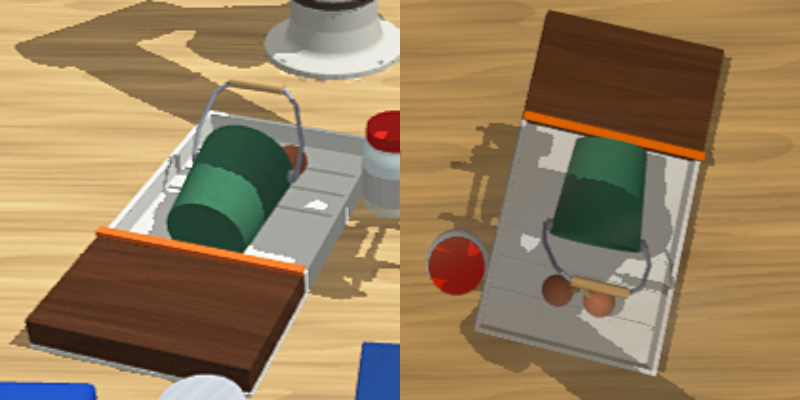

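Both onions lie in the trough at (557,290) and (600,302), clear of the mouth. The pail lies on its side in the trough, and the bail is free. I'll check that it stays still for a second, then hand in.

>>> {"api": "carry_out", "payload": {"steps": [[[0, 0, -1], 0], [[0, 0, -2], 0], [[0, 0, -2], 0], [[0, 0, -2], 0], [[0, 0, -2], 0], [[0, 0, -2], 0], [[0, 0, -2], 0], [[0, 0, -2], 0], [[0, 0, -2], 0], [[0, 0, -2], 0]]}}

```text
time_s: 21.95
tcp_pos: [0.4911, 0.2455, 0.2527]
ee_rot: [[-0.259, -0.966, 0.002], [-0.966, 0.259, -0.001], [0.001, -0.002, -1.0]]
wrist_force: [-0.0, -0.4, -0.5]
gripper_width: 0.651
```

```bash
python3 look.py e3
python3 - <<'E'
import cv2,numpy as np
a,b=[cv2.imread(f'pics/{n}.png')[:,400:].astype(int) for n in('e2','e3')]
for n,im in(('e2',a),('e3',b)):
    h=cv2.cvtColor(im.astype(np.uint8),cv2.COLOR_BGR2HSV);m=cv2.inRange(h,(0,110,60),(13,255,255));m[:240]=0;m[:,:110]=0
    k,_,st,c=cv2.connectedComponentsWithStats(m);print(n,[(np.round(c[i],1).tolist(),int(st[i,4])) for i in range(1,k) if st[i,4]>150])
from station import r
print(r.finish_job())
E
```

```text
21.95 [-0.01 -0.44 -0.5 ] [0.49114122 0.2454903  0.25272024] 0.6507796729662458
scene green_pail_mid [ 0.45  -0.082  0.054] 0.66 tray xy [ 0.069 -0.001]
scene green_pail_mid [ 0.357 -0.056  0.137] 0.65 tray xy [ 0.166 -0.003]
scene green_pail_grip [ 0.359 -0.056  0.134] 0.61 tray xy [ 0.164 -0.003]
top green_pail_mid [ 0.454 -0.084  0.052] 0.73 tray xy [ 0.064 -0.001]
top green_pail_grip [ 0.357 -0.058  0.132] 0.93 tray xy [ 0.165 -0.001]
top onion_a_mid [ 0.324 -0.077  0.025] 0.56 tray xy [0.192 0.026]
e2 [([156.8, 290.1], 691), ([198.7, 303.4], 550)]
e3 [([156.8, 290.0], 695), ([199.0, 303.6], 540)]
the job is handed in; nothing more can be done
None
```

I handed the job in at about 22 s. I lifted the green pail by its bail and stood it upright on the wooden stand. Then I leaned the bail forward to horizontal over the strip and pulled it on and down until the pail tipped. Both onions rolled out into the trough.

**Last checks:**
- **Onions:** both are out of the pail, resting by the trough ribs. They moved less than a pixel over the last second.
- **Pail:** it lies on its side with its mouth in the trough. Its centre is about 67 mm past the front edge of the stand.
- **Robot:** the gripper is open and clear, and the wrist force is near zero.

**Not quite as planned:**
- **Pail bottom:** I expected the bottom to stay propped on the strip. It slipped off when I released the bail, so the whole pail now lies in the trough.
- **Force:** easing the pail down raised the wrist force to about 28 N for a moment, pushing through the bail. I backed off before releasing.
- **Onion detection:** the networks reported only one of the two onions at the end. I confirmed the second by viewing the top picture and by its colour.

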